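Start a lug lid on a specimen jar and close it

ROBOT

A 6-joint arm with a two-finger parallel gripper is mounted at the origin on the work surface. World frame = base frame: x ahead of the robot, y to its left, z up, the work surface at z = 0. Lengths are in mm, angles in rad, forces in N, time in s.
With the tool pointing down it reaches from about 350 to 875 mm from the base axis. Payload 4.2 kg.
Tool frame: the origin (TCP) lies between the finger pads; the fingertips stand 17 mm ahead of it and the grasp point (between the pads) lies 2 mm behind it (nose_length is the distance from the TCP to the fingertips, in mm); z points along the fingers, y is the direction in which the jaws open and shut (so a half turn about z gives the same grasp; the last joint's range is limited). The gripper opens to 85 mm and grips with 20 to 120 N. Pads are 22 mm wide; open, the fingers measure 114 mm over their backs; the gripper's body (76 mm by 85 mm) begins 54 mm behind the grasp point. The pads swing forward as they close: fully open they stand 13 mm farther back than shut.
Start: joints at [-0.956, 0.385, 0.008, 0, -1.194, -0.259], TCP at [217.727, -585.828, 248.312] pointing down, gripper open.
Joint ranges: [-3.14, 3.14], [-1.21, 2.06], [-1.07, 1.41], [-3.16, 2.05], [-2.99, -0.16], [-3.1, 3.1]. Speed limits (rad/s): [2.79, 2.79, 3.14, 3.14, 3.14, 3.14].

INTERFACE

Orientations are given as a unit quaternion [x, y, z, w].
In Python, from bench import * gives the robot as it stands.
- The arm moves only by the tool jog_arm, never from a script. Its argument "increments" is a list of rows, each a list of 4 numbers: the shift along the tool's x, y, z in m, then the turn about the tool's z in degrees. A call has 1 to 10 rows; each row is the pose to reach, as a shift and turn from the pose measured when the call began, along the tool's axes at that moment; what a row does not reach only later rows make up. A row lasts 1/8 s, in which the tool goes at most 62.5 mm and 10.7 degrees, less where a joint would pass 70% of its speed; a pose out of reach is approached as far as the arm can. A call with a gripper value outside its range is refused whole. "hand" is the gripper's target within -1 to 1 (fully open at 1, half-way at 0, shut at -1), set as the call begins (left out, the last holds). The fingers move at their own pace and stop on an object; the grip force is fixed at half the most. Time passes only in rows, so rows that repeat a pose let the fingers close. It gives the time, the measured TCP pose, the force and the opening at its end, in the units of the state.
- read_state(): the state, without advancing time (a new reading comes with each control period).
- get_image(name): name is "scene" or "side" or "wrist"; returns the picture (480x640x3 uint8, red, green, blue); there is no depth.
- calibration(name): a dict with "fx", "fy", "cx", "cy" (pixels), "position" and "rotation" of the camera in the world; the wrist camera has in their place "hand_eye" (4x4, takes a point from camera to tool coordinates, whose origin is the TCP and whose axes are the flange's). Camera axes: x right, y up, looking along -z (the intrinsics and any distortion apply to the point x, -y, -z); pixel columns grow to the right and rows downward; lengths in mm; the calibration is good to about 2 mm. A picture is of the moment at which its call begins: read the wrist's pose just before it. calibration takes no time and is no camera call.
- job_done(): hands the job in, once; it reports no verdict.
The state is a dict: "clock": time; "joints": joint angles; "joint_vel": joint speeds; "joint_efforts": joint torques, N m; "position": TCP position; "ee_rot": TCP orientation; "contact_force": force on the tool from outside, world axes, zero at the start; "wrist_torque": the same for the moment, N m; "gripper_width": finger opening in mm.
Only numpy, scipy, OpenCV 4.12 (cv2) and the standard library are available. Lean on these libraries where they do the work, as an engineer would, in place of code of your own. Each camera call takes 0.05 s, during which the arm holds its last target.

TASK

Put the lid on the specimen jar in the holder, its grip bar in line with the long sides of the holder's base, so that it rests on top of the threads. Turn it gently backwards (anticlockwise from above) until it drops into the thread with a click, then forwards (clockwise) until it is fully home against its stop, and let go. Do not force the lid against the jar, and leave the other things on the table where they are.

Things in the scene. Friction and masses are not known exactly. Their poses are not given: they have to be found in the camera images.
- lid: White plastic screw lid, 66 mm across, 80-150 g, standing skirt down on the table at the start. Origin: centre of the skirt's lower edge, z up along its axis. Top disc 20 to 24 mm above the origin. Four lugs inside the skirt, 1 to 4.5 mm above the origin, at 45 degrees to the bar, every quarter turn, reach in to 25.5 mm from the axis.
- stand: Fixed jar holder: aluminium plate 170 x 110 x 12 mm, long side along its x, with a cup that holds the jar fast. Origin: plate underside on the jar's axis, z up. Jar neck 48 mm across, rim at 111.5 mm, springy seal up to 116 mm above the origin. The jar is turned differently in the holder each time, so where its threads begin is unknown.
- swab_cup: Bystander: open white plastic cup, 60 mm across, 75 mm high. Origin: centre of its underside.
- sample_jar: Bystander: small closed glass jar, 56 mm across, 70 mm high. Origin: centre of its underside.
- shard: Bystander: a 30 x 22 x 6 mm pottery shard lying on a glass pane. Origin: centre of its underside.
- lid_bar (a point): Centre of the top of the lid's grip bar, 57 mm above the lid's origin. The bar lies along the lid's x axis: 52 mm long, 14 mm wide (y), 33 mm high above the disc.
- thread_top (a point): On the jar's axis, at the level tops of its four equal thread ribs (reaching 29 mm from the axis), 104 mm above the holder's origin. Lid set on with its bar in line with the base: lugs rest on the ribs, lid origin 1 mm below this point. Turning forwards from there only jams the lugs against upright teeth.
- thread_gap (a point): On the jar's axis, 96 mm above the holder's origin: where the lid's origin lies when dropped. Turned back 5 to 55 degrees from its rest the lid, if free to sink or lightly pressed, falls 7 mm into the gaps, which give only 10 degrees of play; further back the lugs hit a tooth. Forcing lid against jar (above some 50 N, or 0.4 N m) spoils the thread.
- thread_home (a point): On the jar's axis, 93 mm above the holder's origin: where the lid's origin lies when fully home. From the gaps, about 60 to 70 degrees forwards (clockwise) draws the lid down 3 mm against the seal (6 N) to a hard stop; it stays there when let go. Turning takes under 0.15 N m until the stop; 0.3 N m felt there is enough.
Not all that is in view belongs to the job. What is shaped like the lid but blue or orange is not meant.

How it is judged:
By the outcome, as a careful person would: the job done as asked, in the order asked, and still so for the second after the job is handed in, with the robot touching nothing.
It also fails if it takes over 72 s, if anything falls off the work surface, if the arm or the gripper's body presses on something with over 40 N, if the wrist force passes 120 N, or if a joint passes its speed limit or range.

## Working session

There is one attempt and no reset: what is moved stays moved. The work goes in short steps, Python scripts to look and compute and a tool call to move; the robot and the scene stay as the last step left them, time stands still between calls to the robot, and variables do not carry over. Pictures are saved under pics/ and viewed, and the job is handed in when it is done.

Besides the shell and the picture viewer there is one more tool, called after ">>>" as name([rows], argument=value, ...), one row to a line, values as JSON. jog_arm: Moves the arm, as the interface text tells. Its arguments: {"type":"object","properties":{"increments":{"type":"array"},"hand":{"type":"number"}},"required":["increments"]}

```bash
ls; mkdir -p pics; python3 - <<'E'
from bench import *
import cv2
s=read_state();print(s)
for n in ["scene","side","wrist"]:
    im=get_image(n);cv2.imwrite(f"pics/{n}0.png",im[:,:,::-1]);print(n,calibration(n))
E
```

```text
pics
{'clock': 0.0, 'joints': array([-9.56381594e-01,  3.85577164e-01,  6.63358967e-03, -5.19536685e-04,
       -1.19397567e+00, -2.58578249e-01]), 'joint_vel': array([-1.52019834e-03, -5.18950993e-04, -1.27911998e-03, -3.83324852e-04,
       -7.37040098e-04, -3.53902962e-05]), 'joint_efforts': array([ 7.63694188e-04, -3.92284155e+01,  1.88404459e+01,  4.18600693e+00,
       -4.54534849e-03,  3.67536401e-07]), 'position': array([ 217.56040724, -585.33712227,  247.20907958]), 'ee_rot': array([-1.76886627e-01,  9.84230632e-01,  1.06400654e-03, -2.29945803e-04]), 'contact_force': array([-0.45377216,  0.41061176, -0.64734871]), 'wrist_torque': array([0.02077638, 0.01592219, 0.03616918]), 'gripper_width': 85.49075598021251}
scene {'fx': 436.38047062361653, 'fy': 436.38047062361653, 'cx': 319.9893054057694, 'cy': 238.0486959283907, 'position': array([955.7965077 , 424.84007372, 758.12993703]), 'rotation': array([0.13974653, 0.34389044, 0.86703162, 0.33236492])}
side {'fx': 566.3167908885302, 'fy': 566.3167908885302, 'cx': 316.1338299785634, 'cy': 245.4751530616017, 'position': array([436.64001016, 716.74572269, 831.16583162]), 'rotation': array([-0.0282627 ,  0.38796853,  0.92032729, -0.04097948])}
wrist {'fx': 352.47011426213385, 'fy': 352.47011426213385, 'cx': 315.1451678557528, 'cy': 234.7883675587083, 'hand_eye': array([[ 9.35695311e-04,  9.57849874e-01,  2.87267722e-01,
         7.37433666e+01],
       [ 9.99999324e-01, -1.09471260e-03,  3.92928417e-04,
         1.33411074e+00],
       [ 6.90842031e-04,  2.87267160e-01, -9.57850250e-01,
        -1.25518589e+02],
       [ 0.00000000e+00,  0.00000000e+00,  0.00000000e+00,
         1.00000000e+00]])}
```

View pics/scene0.png

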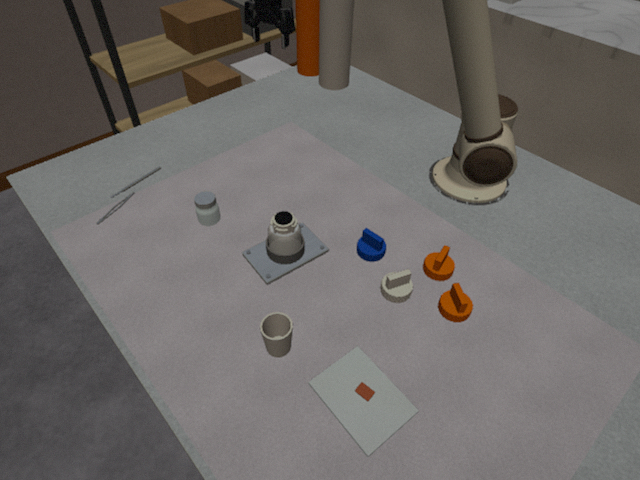

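View pics/side0.png

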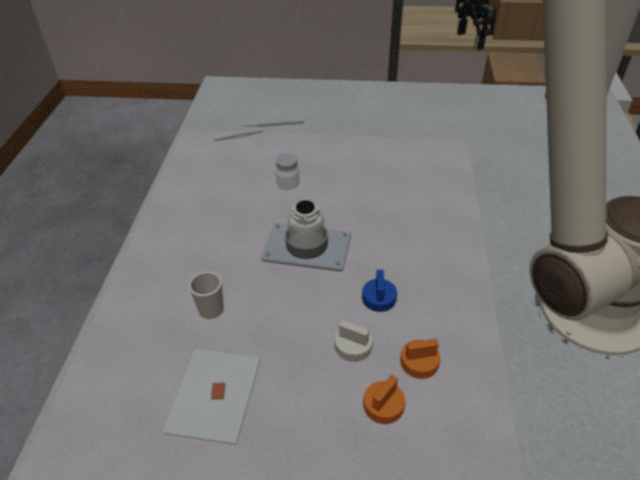

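View pics/wrist0.png

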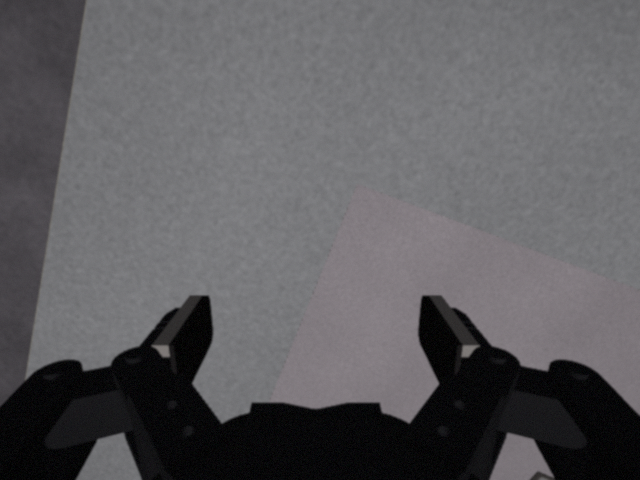

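The scene view shows the white lid at about (397,287) and the jar in its holder at (285,240). In the side view they are at (353,342) and (306,235). The blue and orange lids are decoys.

```bash
cat > h.py <<'E'
import numpy as np, cv2
from scipy.spatial.transform import Rotation as R
from bench import *
def cam(n,st=None):
    c=calibration(n)
    if 'hand_eye' in c:
        H=c['hand_eye']; Rt=R.from_quat(st['ee_rot']).as_matrix()
        return c, Rt@H[:3,3]+st['position'], Rt@H[:3,:3]
    return c,np.array(c['position']),R.from_quat(c['rotation']).as_matrix()
def ray(n,u,v,st=None):
    c,p,M=cam(n,st)
    d=M@np.array([(u-c['cx'])/c['fx'],-(v-c['cy'])/c['fy'],-1]); return p,d/np.linalg.norm(d)
def plane(n,u,v,z,st=None):
    p,d=ray(n,u,v,st); return p+d*(z-p[2])/d[2]
def tri(rays):
    A=np.zeros((3,3));b=np.zeros(3)
    for p,d in rays:
        Q=np.eye(3)-np.outer(d,d);A+=Q;b+=Q@p
    x=np.linalg.solve(A,b); return x,[np.linalg.norm((np.eye(3)-np.outer(d,d))@(x-p)) for p,d in rays]
def proj(n,X,st=None):
    c,p,M=cam(n,st); q=M.T@(np.asarray(X)-p); return c['cx']+c['fx']*q[0]/-q[2], c['cy']-c['fy']*q[1]/-q[2]
E
python3 - <<'E'
import cv2
a=cv2.imread('pics/scene0.png');b=cv2.imread('pics/side0.png')
def crop(i,x,y,w,h,n):
    cv2.imwrite(n,cv2.resize(i[y:y+h,x:x+w],None,fx=5,fy=5,interpolation=cv2.INTER_CUBIC))
L=[]
for (i,x,y) in [(a,365,245),(b,320,300),(a,235,190),(b,255,180)]:
    L.append(cv2.resize(i[y:y+100,x:x+100],(400,400),interpolation=cv2.INTER_CUBIC)[:300])
L=[]
for (i,x,y) in [(a,362,255),(b,318,310),(a,238,205),(b,255,195)]:
    L.append(cv2.resize(i[y:y+75,x:x+100],(400,300),interpolation=cv2.INTER_CUBIC))
import numpy as np
o=np.vstack([np.hstack(L[:2]),np.hstack(L[2:])]);cv2.imwrite('pics/crops.png',np.clip(o*1.3,0,255).astype('uint8'))
E
```

```text
(no output)
```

View pics/crops.png

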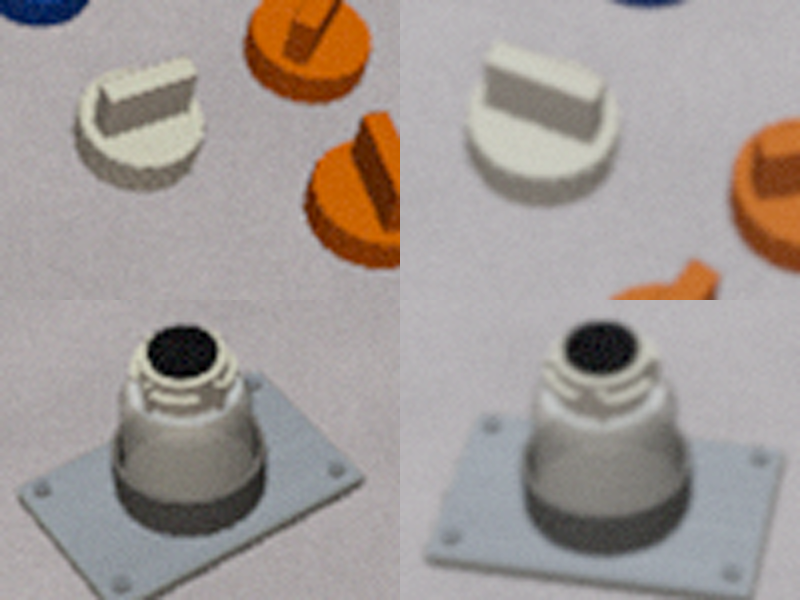

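```bash
python3 - <<'E'
from h import *
a=cv2.imread('pics/scene0.png');b=cv2.imread('pics/side0.png')
def S(x,y): return 362+x/4,255+y/4
def D(x,y): return 318+x/4,310+y/4
sc=[S(100,88),S(190,60),S(196,72),S(112,101)]; sd=[D(202,100),D(88,58),D(92,42),D(205,82)]
print('bar top sc',[plane('scene',*p,57).round(1) for p in sc], np.mean([plane('scene',*p,57) for p in sc],0))
print('bar top sd',[plane('side',*p,57).round(1) for p in sd], np.mean([plane('side',*p,57) for p in sd],0))
r=[ray('scene',*np.mean(sc,0)),ray('side',*np.mean(sd,0))];print(tri(r))
# black disc
cs=[]
for n,i,(x,y,w,h) in [('scene',a,(268,205,32,25)),('side',b,(290,195,32,22))]:
    g=cv2.cvtColor(i,cv2.COLOR_BGR2GRAY)[y:y+h,x:x+w]; m=(g<60).astype('uint8')
    nn,l,st,ce=cv2.connectedComponentsWithStats(m); k=1+np.argmax(st[1:,4]);print(n,st[k],ce[k]); cs.append((n,ce[k][0]+x,ce[k][1]+y))
print(tri([ray(*c) for c in cs]))
for c in cs: print(plane(*c,116))
# bolts
S2=lambda x,y:(238+x/4,205+(y-300)/4); D2=lambda x,y:(255+(x-400)/4,195+(y-300)/4)
B=[S2(42,488),S2(252,382),S2(337,470),S2(121,583)]
B=[plane('scene',*p,12) for p in B];print(np.round(B,1),np.mean(B,0)); 
C=[D2(492,424),D2(760,457),D2(732,573),D2(452,537)]
C=[plane('side',*p,12) for p in C];print(np.round(C,1),np.mean(C,0))
for Q in(B,C):
    for i in range(4):
        d=Q[(i+1)%4]-Q[i];print(np.linalg.norm(d).round(1),np.degrees(np.arctan2(d[1],d[0])).round(1))
E
```

```text
bar top sc [array([471.3, 110.2,  57. ]), array([422.2, 129. ,  57. ]), array([426.1, 136.2,  57. ]), array([473. , 119.9,  57. ])] [448.15626019 123.84033933  57.        ]
bar top sd [array([420.8, 134.7,  57. ]), array([470. , 116.5,  57. ]), array([468.9, 107.8,  57. ]), array([419.8, 125.2,  57. ])] [444.87527606 121.05534518  57.        ]
(array([445.23923393, 121.06908783,  54.40541771]), [np.float64(1.6189834035537658), np.float64(1.6189834035537163)])
scene [  7   7  17  13 176] [15.09659091 12.625     ]
side [  7   6  17  12 172] [14.90116279 11.61627907]
(array([ 555.35765009, -119.76922385,  114.74840407]), [np.float64(0.8958863776490178), np.float64(0.895886377649162)])
[ 556.77203789 -117.59173069  116.        ]
[ 555.01676064 -119.63326097  116.        ]
[[ 622.6 -169.4   12. ]
 [ 477.  -155.3   12. ]
 [ 487.1  -67.9   12. ]
 [ 631.3  -84.5   12. ]] [ 554.50210648 -119.25959163   12.        ]
[[ 622.9 -172.9   12. ]
 [ 477.5 -157.9   12. ]
 [ 486.3  -71.8   12. ]
 [ 630.9  -86.2   12. ]] [ 554.41164756 -122.22481701   12.        ]
146.3 174.5
88.0 83.4
145.1 -6.6
85.3 -95.8
146.1 174.1
86.5 84.2
145.2 -5.7
87.1 -95.2
```

```bash
cat >> h.py <<'E'
def rel(target,yawx=None):
    s=read_state(); M=R.from_quat(s['ee_rot']).as_matrix()
    d=M.T@(np.array(target)-s['position'])/1000
    yaw=np.degrees(np.arctan2(M[1,0],M[0,0]))%360
    print('clk',s['clock'],'pos',s['position'].round(1),'yaw',yaw.round(2),'tilt',M[:,2].round(4),'q',np.degrees(s['joints']).round(1))
    print('shift',d.round(4),'turn',None if yawx is None else round(-((yawx-yaw+180)%360-180),2))
E
python3 -c "
from h import *
rel([430,110,215],160)
for n,u,v in [('side',380,295),('side',420,362),('side',384,405)]: print(plane(n,u,v,10))"
```

```text
clk 0.15 pos [ 217.6 -585.5  247.5] yaw 200.38 tilt [-7.0e-04  1.5e-03 -1.0e+00] q [-54.8  22.1   0.4  -0.  -68.4 -14.8]
shift [-0.4413  0.5779  0.0334] turn 40.38
[401.01089472   3.67769694  10.        ]
[330.4856153  149.10113727  10.        ]
[390.65008026 236.28234389  10.        ]
```

>>> jog_arm([
  [-0.04,0.05,0,4],
  [-0.08,0.1,0.003,8],
  [-0.12,0.155,0.006,12],
  [-0.16,0.21,0.01,16],
  [-0.2,0.26,0.013,20],
  [-0.24,0.315,0.017,24],
  [-0.28,0.365,0.02,28],
  [-0.32,0.42,0.023,32],
  [-0.36,0.47,0.027,36],
  [-0.4,0.525,0.03,40],
], hand=0)

```text
clock: 1.4
position: [399.7, 13.4, 220.2]
ee_rot: [0.171, 0.985, 0.001, -0.0]
contact_force: [1.6, -0.8, 0.0]
gripper_width: 42.4
```

```bash
python3 -c "
from h import *
rel([430,110,200],160)"
```

```text
clk 1.4 pos [399.7  13.4 220.2] yaw 160.28 tilt [ 2.0e-04  1.8e-03 -1.0e+00] q [ 2.540e+01  1.000e+00 -3.120e+01 -1.000e-01 -5.780e+01 -1.351e+02]
shift [0.004  0.1011 0.0204] turn 0.28
```

>>> jog_arm([
  [0,0.03,0.01,-10],
  [0,0.06,0.02,-20],
  [0.004,0.1,0.02,-30],
  [0.004,0.1,0.02,-40],
  [0.004,0.1,0.02,-50],
  [0.004,0.1,0.02,-60],
  [0.004,0.1,0.02,-70],
  [0.004,0.1,0.02,-80],
  [0.004,0.1,0.02,-90],
  [0.004,0.1,0.02,-100],
])

```text
clock: 2.65
position: [429.4, 108.9, 200.2]
ee_rot: [-0.647, 0.763, 0.001, 0.0]
contact_force: [0.2, -0.7, 1.2]
gripper_width: 42.8
```

>>> jog_arm([
  [0,0,0,-10],
  [0,0,0,-20],
  [0,0,0,-30],
  [0,0,0,-40],
  [0,0,0,-50],
  [0,0,0,-60],
  [0,0,0,-70],
  [0,0,0,-80],
  [0,0,0,-80],
])

```text
clock: 3.78
position: [429.3, 108.8, 200.0]
ee_rot: [0.986, -0.169, -0.0, -0.001]
contact_force: [0.1, 0.3, 0.8]
gripper_width: 42.5
```

```bash
python3 - <<'E'
from h import *
rel([446,122,200],340)
s=read_state(); im=get_image('wrist'); cv2.imwrite('pics/w1.png',im[:,:,::-1]); np.save('w1.npy',[s['position'],s['ee_rot'][:3]]) if 0 else np.savez('w1.npz',position=s['position'],ee_rot=s['ee_rot'])
E
```

```text
clk 3.775 pos [429.3 108.8 200. ] yaw 340.49 tilt [-5.0e-04  1.6e-03 -1.0e+00] q [ 35.3   6.8 -28.   -0.1 -55.2  35.2]
shift [ 0.0114 -0.018   0.0001] turn 0.49
```

View pics/w1.png

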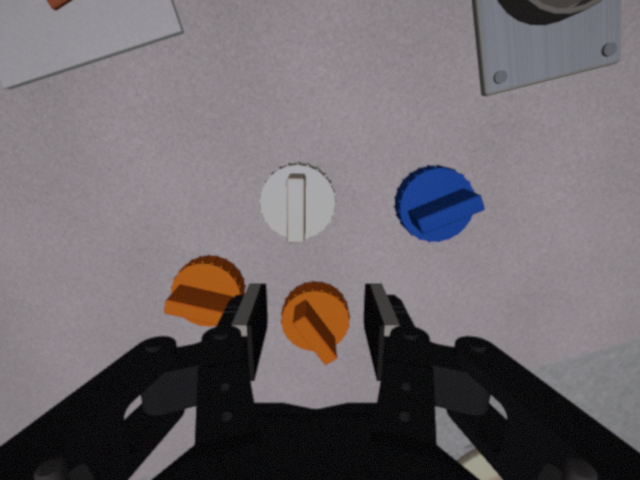

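The wrist view shows the white lid at (298,201), with its bar top running upright from about (297,180) to (296,241). That is well aligned with the jaws' plane.

```bash
python3 - <<'E'
from h import *
st=dict(np.load('w1.npz'))
im=cv2.imread('pics/w1.png')
c=cv2.resize(im[150:255,245:350],None,fx=5.5,fy=5.5,interpolation=cv2.INTER_CUBIC);cv2.imwrite('pics/w1c.png',np.clip((c.astype(float)-100)*1.8+60,0,255).astype('uint8'))
g=cv2.GaussianBlur(im,(0,0),.8)[:,:,1]
for v in (185,195,205,220,235): print(v,g[v,275:320])
E
```

```text
185 [168 167 167 167 167 168 168 168 167 164 157 152 153 159 165 167 168 168
 169 168 168 167 168 168 168 167 164 154 135 119 123 144 161 167 168 168
 168 168 168 168 168 168 168 168 168]
195 [168 168 168 168 168 168 168 167 168 167 165 159 156 159 165 167 168 168
 168 168 168 169 168 168 168 167 163 153 135 121 131 152 165 168 168 168
 168 168 168 168 168 168 168 168 168]
205 [168 168 167 167 167 167 167 167 168 167 163 156 152 158 164 168 168 167
 167 168 168 168 168 168 168 167 164 152 133 120 130 152 164 168 168 168
 168 168 168 169 169 169 168 168 168]
220 [168 168 168 168 168 167 167 168 168 166 163 156 152 157 163 167 168 168
 168 168 168 168 168 168 168 168 163 151 131 117 128 152 165 168 168 169
 169 168 168 168 168 168 168 168 168]
235 [138 139 142 145 148 150 153 156 159 160 157 150 147 154 163 167 168 168
 168 168 168 168 168 168 168 167 163 151 135 130 144 159 166 166 165 163
 161 159 156 153 150 146 142 139 137]
```

View pics/w1c.png

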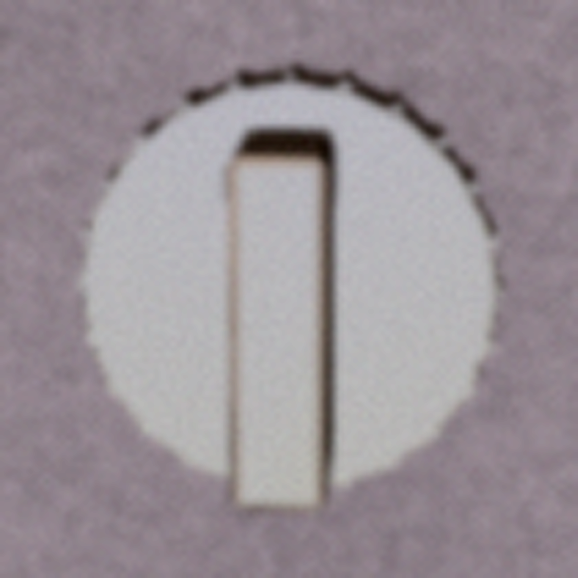

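```bash
python3 - <<'E'
from h import *
st=dict(np.load('w1.npz'))
P=[plane('wrist',245+x/5.5,150+y/5.5,57,st) for x,y in [(233,155),(325,157),(321,502),(238,504)]]
print(np.round(P,1),np.mean(P,0)); a=(P[0]+P[1])/2;b=(P[2]+P[3])/2;d=a-b
print(np.linalg.norm(d),np.degrees(np.arctan2(d[1],d[0])),np.linalg.norm(P[0]-P[1]))
m=np.mean(P,0)
# bolts near side of plate in wrist view
Q=[plane('wrist',u,v,12,st) for u,v in[(500,77),(609,50)]];print(np.round(Q,1))
ang=np.degrees(np.arctan2(d[1],d[0])); rel([*m[:2],100],ang%360)
E
```

```text
[[470.5 117.2  57. ]
 [466.1 105.3  57. ]
 [419.3 123.   57. ]
 [423.  134.5  57. ]] [444.71022119 120.00080011  57.        ]
50.29775884390764 -20.287908044542952 12.69411497335015
[[ 485.2  -70.7   12. ]
 [ 475.9 -156.9   12. ]]
clk 3.825 pos [429.3 108.8 200.1] yaw 340.43 tilt [-5.0e-04  1.6e-03 -1.0e+00] q [ 35.3   6.8 -28.   -0.1 -55.2  35.2]
shift [ 0.0109 -0.0156  0.1001] turn 0.72
```

>>> jog_arm([
  [0.006,-0.008,0.04,0.7],
  [0.011,-0.0155,0.08,0.7],
  [0.011,-0.0155,0.11,0.7],
  [0.011,-0.0155,0.13,0.7],
  [0.011,-0.0155,0.145,0.7],
  [0.011,-0.0155,0.153,0.7],
  [0.011,-0.0155,0.153,0.7],
])

```text
clock: 4.7
position: [444.7, 119.9, 46.8]
ee_rot: [0.984, -0.176, -0.001, -0.0]
contact_force: [-0.8, 0.1, 0.8]
gripper_width: 42.7
```

>>> jog_arm([
  [0,0,0,0],
  [0,0,0,0],
  [0,0,0,0],
  [0,0,0,0],
  [0,0,0,0],
  [0,0,0,0],
], hand=-1)

```text
clock: 5.45
position: [445.2, 120.2, 47.5]
ee_rot: [0.984, -0.176, -0.0, -0.001]
contact_force: [-1.2, 0.3, 5.7]
gripper_width: 13.0
```

```bash
python3 - <<'E'
from h import *
rel([445,120,160],340)
s=read_state(); print(s['wrist_torque'],s['gripper_width'],s['contact_force'])
im=get_image('wrist'); cv2.imwrite('pics/w2.png',im[:,:,::-1])
E
```

```text
clk 5.45 pos [445.2 120.2  47.5] yaw 339.69 tilt [ 2.0e-04  1.9e-03 -1.0e+00] q [ 35.3  21.6 -36.2  -0.1 -32.1  34.5]
shift [-2.000e-04  1.000e-04 -1.125e-01] turn -0.31
[ 0.07676581  0.31618691 -0.0352421 ] 13.02035653119146 [-1.18576684  0.32233004  5.65118584]
```

View pics/w2.png

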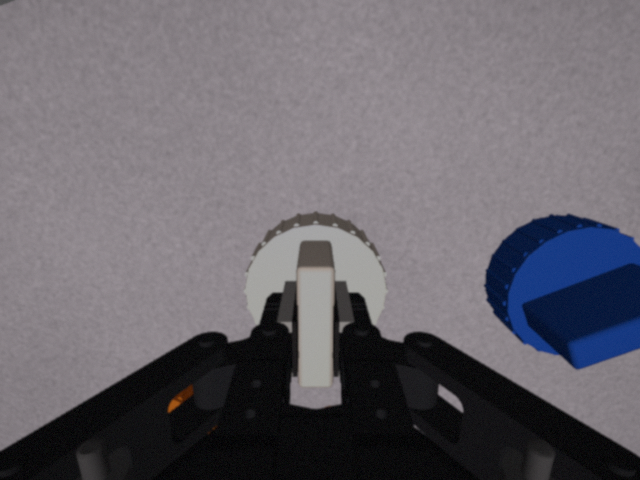

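>>> jog_arm([
  [0,0,-0.003,0],
  [0,0,-0.01,0],
  [0,0,-0.03,0],
  [0,0,-0.06,0],
  [0,0,-0.1,0],
  [0,0,-0.14,0],
  [0,0,-0.18,0],
  [0,0,-0.21,0],
  [0,0,-0.218,0],
  [0,0,-0.218,0],
])

```text
clock: 6.75
position: [444.6, 119.7, 265.0]
ee_rot: [0.984, -0.176, -0.001, -0.001]
contact_force: [-0.6, 0.9, -1.3]
gripper_width: 13.1
```

```bash
python3 - <<'E'
from h import *
rel([504.8,-115.3,265],354)
s=read_state(); print(s['wrist_torque'],s['gripper_width'],s['contact_force'])
im=get_image('wrist'); cv2.imwrite('pics/w3.png',im[:,:,::-1])
E
```

```text
clk 6.75 pos [444.6 119.7 265. ] yaw 339.68 tilt [-7.e-04  2.e-03 -1.e+00] q [ 35.3   5.  -19.9  -0.1 -65.1  34.4]
shift [ 0.138   0.1994 -0.0005] turn -14.32
[0.02127175 0.09618563 0.00643693] 13.120715779662955 [-0.58926915  0.86207127 -1.2799339 ]
```

View pics/w3.png

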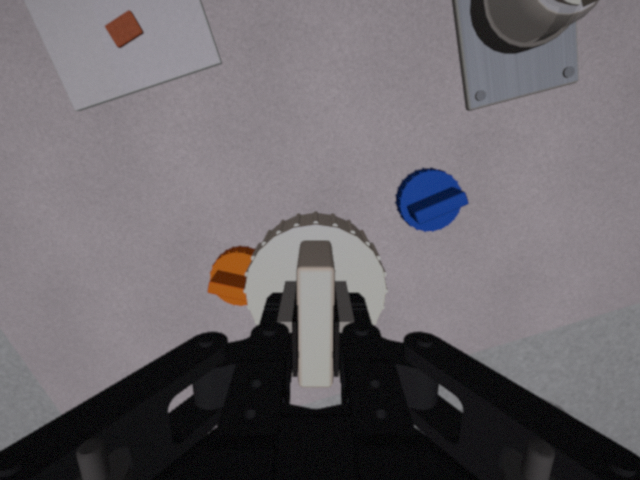

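The lid is held straight, and its place in the image has not changed from (315,290). Next I go to a look pose over the jar.

>>> jog_arm([
  [0.02,0.03,0,-2],
  [0.045,0.065,0,-5],
  [0.07,0.1,0,-7],
  [0.095,0.14,0,-10],
  [0.12,0.175,0,-13],
  [0.138,0.1995,0,-14.3],
  [0.138,0.1995,0,-14.3],
  [0.138,0.1995,0,-14.3],
])

```text
clock: 7.8
position: [503.7, -115.2, 262.4]
ee_rot: [0.999, -0.053, -0.003, -0.0]
contact_force: [0.7, -0.1, -0.9]
gripper_width: 13.1
```

```bash
python3 - <<'E'
from h import *
s=read_state();rel([504.8,-115.3,265],354)
im=get_image('wrist'); cv2.imwrite('pics/w4.png',im[:,:,::-1]);np.savez('w4.npz',position=s['position'],ee_rot=s['ee_rot'])
E
```

```text
clk 7.8 pos [ 503.7 -115.2  262.4] yaw 353.94 tilt [-0.0051  0.0013 -1.    ] q [  5.1  11.  -13.   -0.1 -66.3  78.9]
shift [ 0.001  -0.     -0.0026] turn -0.06
```

View pics/w4.png

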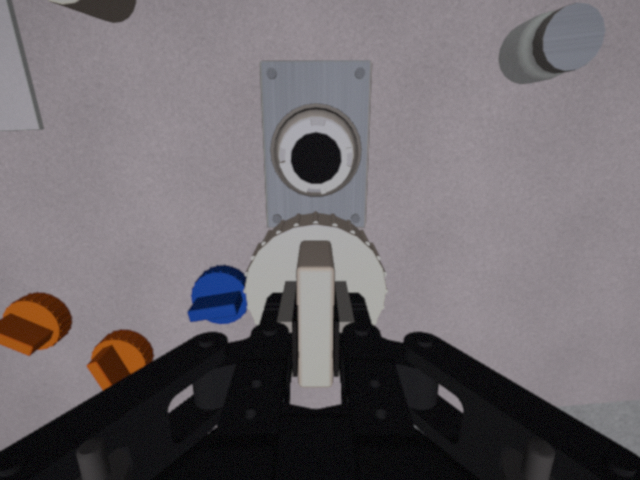

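The jar's black seal is at (316,158), the bolts are at (272,73), (360,73), (277,218) and (355,218), and the lid is held below.

```bash
python3 - <<'E'
from h import *
st=dict(np.load('w4.npz')); im=cv2.imread('pics/w4.png'); g=cv2.cvtColor(im,cv2.COLOR_BGR2GRAY)
x,y=280,120;m=(cv2.GaussianBlur(g,(0,0),.7)[y:195,x:352]<80).astype('uint8')
n,l,s,c=cv2.connectedComponentsWithStats(m);k=1+np.argmax(s[1:,4]);print(s[k],c[k]+[x,y])
cx,cy=c[k]+[x,y]
for z in (111.5,116):print(z,plane('wrist',cx,cy,z,st))
print('diam',np.linalg.norm(plane('wrist',x+s[k][0],cy,116,st)-plane('wrist',x+s[k][0]+s[k][2],cy,116,st)))
B=[]
for u,v in[(272,73),(360,73),(355,218),(277,218)]:
    p=g[v-9:v+10,u-9:u+10].astype(float); w=np.clip(np.median(p)-8-cv2.GaussianBlur(p,(0,0),.7),0,None)
    yy,xx=np.mgrid[-9:10,-9:10]; w[(xx**2+yy**2)>64]=0; a=(u+(w*xx).sum()/w.sum(),v+(w*yy).sum()/w.sum()); print(np.round(a,1));B.append(plane('wrist',*a,12,st))
B=np.array(B);print(B.round(1),B.mean(0))
for i in range(4):
    d=B[(i+1)%4]-B[i];print(np.linalg.norm(d).round(1),np.degrees(np.arctan2(d[1],d[0])).round(2))
# plate mid from long edges etc; held bar
z=st['position'][2]+9.8
P=np.array([plane('wrist',u,v,z,st) for u,v in[(298,267),(334,267),(333,387),(300,387)]]);print('bar',P.mean(0)-st['position'],np.linalg.norm(P[0]-P[1]),np.linalg.norm(P[0]-P[3]),np.linalg.norm(P[2]-P[3]))
cv2.imwrite('pics/w4c.png',cv2.resize(im[50:230,240:400],None,fx=3.3,fy=3.3,interpolation=cv2.INTER_CUBIC))
E
```

```text
[  11   13   50   50 1961] [315.5981642  157.65629781]
111.5 [ 553.81517243 -120.04265687  111.5       ]
116 [ 554.18092281 -120.07524499  116.        ]
diam 37.757700598489365
[271.7  73.8]
[359.2  73. ]
[352.7 220. ]
[279.2 220.9]
[[ 630.2  -85.    12. ]
 [ 621.9 -170.1   12. ]
 [ 474.5 -153.    12. ]
 [ 482.1  -72.4   12. ]] [ 552.18505344 -120.11656532   12.        ]
85.5 -95.52
148.4 173.36
80.9 84.65
148.6 -4.88
bar [0.27417405 0.35877356 9.8       ] 12.673020668768535 50.89882037085412 13.010845996510483
```

View pics/w4c.png

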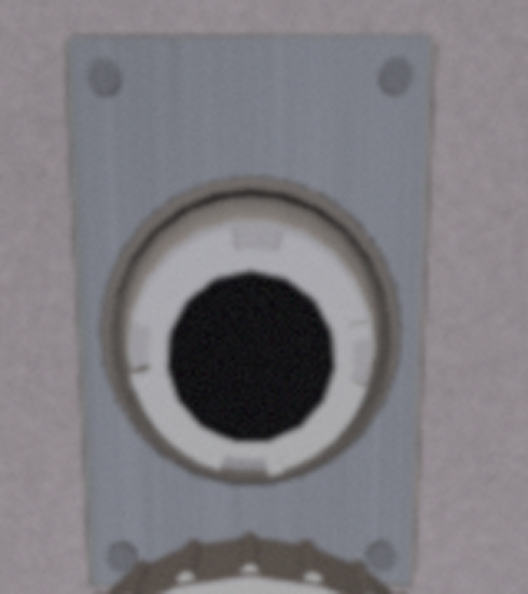

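```bash
python3 - <<'E'
from h import *
rel([554.0,-120.2,180],354.1)
E
```

```text
clk 7.85 pos [ 503.9 -114.9  262.9] yaw 353.99 tilt [-0.0043  0.0012 -1.    ] q [  5.1  11.  -13.   -0.1 -66.3  78.9]
shift [0.0508 0.0001 0.0826] turn -0.11
```

```bash
python3 - <<'E'
from h import *
for i in range(6):
    get_image('side'); s=read_state(); print(s['position'].round(1),R.from_quat(s['ee_rot']).as_matrix()[:,2].round(4))
rel([554.0,-120.2,180],354.1)
E
```

```text
[ 504.  -114.7  263.2] [-0.0035  0.0012 -1.    ]
[ 504.2 -114.7  263.5] [-0.0029  0.0011 -1.    ]
[ 504.3 -114.7  263.7] [-0.0024  0.0011 -1.    ]
[ 504.3 -114.7  263.9] [-0.0022  0.0011 -1.    ]
[ 504.4 -114.8  264. ] [-0.002   0.0011 -1.    ]
[ 504.4 -115.   264. ] [-0.0019  0.0011 -1.    ]
clk 8.15 pos [ 504.4 -115.   264. ] yaw 354.03 tilt [-0.0019  0.0011 -1.    ] q [  5.1  10.9 -12.9  -0.1 -66.3  78.9]
shift [0.05   0.0001 0.0839] turn -0.07
```

>>> jog_arm([
  [0.025,0,0,0],
  [0.05,0,0.01,0],
  [0.05,0,0.03,0],
  [0.05,0,0.05,0],
  [0.05,0,0.07,0],
  [0.05,0,0.084,0],
  [0.05,0,0.084,0],
  [0.05,0,0.084,0],
  [0.05,0,0.084,0],
  [0.05,0,0.084,0],
])

```text
clock: 9.4
position: [554.2, -120.1, 180.5]
ee_rot: [0.999, -0.052, -0.0, -0.001]
contact_force: [0.5, 0.4, -1.5]
gripper_width: 13.2
```

```bash
python3 - <<'E'
from h import *
im=get_image('side'); cv2.imwrite('pics/s5.png',cv2.resize(im[120:300,220:420,::-1],None,fx=3,fy=3))
im=get_image('scene'); cv2.imwrite('pics/c5.png',cv2.resize(im[120:300,200:400,::-1],None,fx=3,fy=3))
for i in range(3): get_image('side')
s=read_state(); print(s['contact_force'],s['wrist_torque'])
rel([554.0,-120.2,151],354.1)
E
```

```text
[-0.27382512 -0.298427   -0.77992185] [-0.0392039  -0.00686525  0.05733036]
clk 9.65 pos [ 554. -120.  180.] yaw 354.03 tilt [-0.0017  0.0011 -1.    ] q [  4.1  19.8 -13.4  -0.1 -56.9  80. ]
shift [0.0001 0.0002 0.029 ] turn -0.07
```

View pics/s5.png

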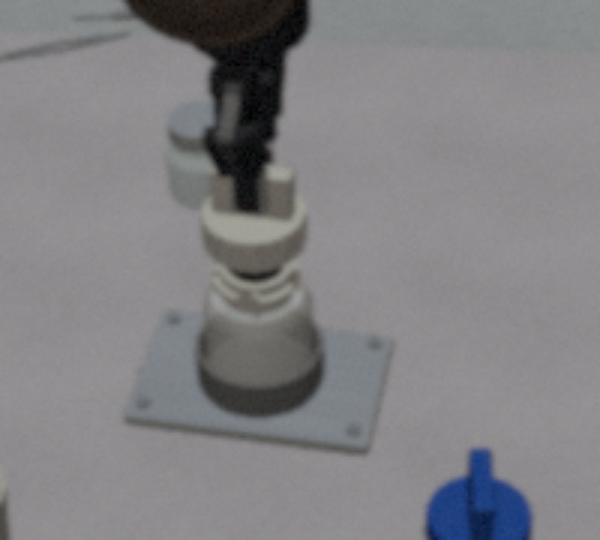

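View pics/c5.png

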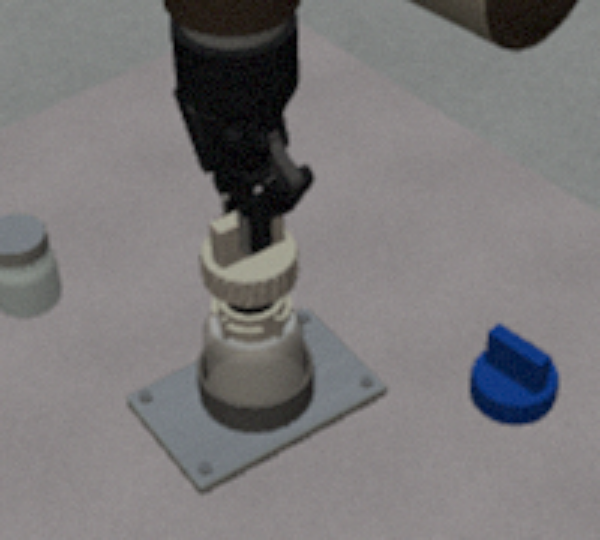

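Both views show the lid centred above the jar mouth and level, with the bar along the base. I lower it slowly and watch the force.

>>> jog_arm([
  [0,0,0.006,0],
  [0,0,0.012,0],
  [0,0,0.018,0],
  [0,0,0.022,0],
  [0,0,0.025,0],
  [0,0,0.0255,0],
  [0,0,0.0255,0],
])

```text
clock: 10.52
position: [554.0, -120.2, 154.6]
ee_rot: [0.999, -0.052, -0.001, -0.0]
contact_force: [0.2, -1.7, -0.0]
gripper_width: 13.2
```

```bash
cat > st.py <<'E'
from h import *
for i in range(2): get_image('side')
s=read_state(); print('F',s['contact_force'].round(1),'T',s['wrist_torque'].round(3)); rel([554.0,-120.2,151],354.1)
E
python3 st.py
```

```text
F [ 0.7 -0.3 -1.6] T [-0.463 -0.092  0.034]
clk 10.625 pos [ 554.  -120.2  154.6] yaw 354.02 tilt [-0.0015  0.001  -1.    ] q [  4.1  21.4 -15.2  -0.1 -53.5  80. ]
shift [-0.      0.      0.0036] turn -0.08
```

>>> jog_arm([
  [0,0,0.001,0],
  [0,0,0.002,0],
  [0,0,0.003,0],
  [0,0,0.0035,0],
])

```text
clock: 11.12
position: [554.2, -120.3, 151.3]
ee_rot: [0.999, -0.052, -0.001, -0.0]
contact_force: [0.7, -1.5, -0.2]
gripper_width: 13.0
```

```bash
python3 st.py
```

```text
F [ 1.  -2.  -0.6] T [-0.806 -0.206 -0.033]
clk 11.225 pos [ 554.2 -120.3  151.2] yaw 354.03 tilt [-1.1e-03  7.0e-04 -1.0e+00] q [  4.1  21.6 -15.4  -0.1 -53.1  80. ]
shift [-0.0002 -0.0001  0.0002] turn -0.07
```

>>> jog_arm([
  [-0.0002,0.0008,0.0,0],
  [-0.0002,0.0008,0.0005,0],
  [-0.0002,0.0008,0.0005,0],
])

```text
clock: 11.6
position: [553.9, -120.8, 150.6]
ee_rot: [0.999, -0.052, -0.001, -0.0]
contact_force: [0.4, -0.4, -0.9]
gripper_width: 13.1
```

```bash
python3 st.py
```

```text
F [ 0.2  0.3 -1. ] T [ 0.003 -0.195  0.006]
clk 11.7 pos [ 553.9 -120.9  150.6] yaw 354.03 tilt [-1.1e-03  9.0e-04 -1.0e+00] q [  4.   21.6 -15.5  -0.1 -53.   80. ]
shift [ 0.0001 -0.0007 -0.0004] turn -0.07
```

Centred: the side load has gone. I lower it in small steps to rest on the threads.

>>> jog_arm([
  [0,0,0.0005,0],
  [0,0,0.001,0],
  [0,0,0.0012,0],
])

```text
clock: 12.08
position: [554.1, -120.9, 150.5]
ee_rot: [0.999, -0.052, -0.0, -0.0]
contact_force: [-2.2, 1.3, 6.2]
gripper_width: 12.8
```

```bash
python3 st.py
```

```text
F [-1.   0.2  4.2] T [ 0.306  0.427 -0.031]
clk 12.175 pos [ 554.1 -120.9  150.5] yaw 354.05 tilt [-1.e-04  7.e-04 -1.e+00] q [  4.   21.6 -15.5  -0.  -52.9  80. ]
shift [-0.0002 -0.0007 -0.0005] turn -0.05
```

>>> jog_arm([
  [0,0,0.0004,-1.5],
  [0,0,0.0006,-3],
  [0,0,0.0008,-4],
  [0,0,0.0008,-4],
])

```text
clock: 12.68
position: [554.6, -121.1, 150.5]
ee_rot: [1.0, -0.016, 0.001, -0.0]
contact_force: [-1.1, 1.2, 5.5]
gripper_width: 13.2
```

```bash
cat > st.py <<'E'
from h import *
get_image('side')
s=read_state(); print('F',s['contact_force'].round(1),'T',s['wrist_torque'].round(3)); rel([554.0,-120.9,150],354)
E
python3 st.py
```

```text
F [-0.2  0.1  6.2] T [0.088 0.22  0.017]
clk 12.725 pos [ 554.6 -121.1  150.5] yaw 358.12 tilt [ 1.2e-03  2.0e-04 -1.0e+00] q [  4.   21.6 -15.5  -0.  -52.8  84.1]
shift [-0.0006 -0.0001  0.0005] turn 4.12
```

>>> jog_arm([
  [-0.0003,0,0.0003,-1.5],
  [-0.0005,0,0.0003,-3],
  [-0.0006,0,0.0003,-4],
  [-0.0006,0,0.0003,-4],
])

```text
clock: 13.22
position: [554.4, -121.1, 150.5]
ee_rot: [1.0, 0.019, 0.001, 0.0]
contact_force: [1.5, 0.2, 5.1]
gripper_width: 12.9
```

```bash
python3 st.py
```

```text
F [-0.1 -0.2  5.1] T [ 0.113 -0.043 -0.003]
clk 13.275 pos [ 554.4 -121.1  150.5] yaw 2.16 tilt [ 0.0022 -0.     -1.    ] q [  4.   21.6 -15.6   0.  -52.7  88.1]
shift [-0.0004 -0.0002  0.0005] turn 8.16
```

>>> jog_arm([
  [-0.0003,0,0.0001,-1.5],
  [-0.0004,0,0.0001,-3],
  [-0.0004,0,0.0001,-4],
  [-0.0004,0,0.0001,-4],
])

```text
clock: 13.78
position: [554.2, -121.1, 150.5]
ee_rot: [0.999, 0.054, 0.001, 0.0]
contact_force: [-0.3, 1.8, 5.1]
gripper_width: 12.9
```

```bash
python3 st.py
```

```text
F [-0.3 -1.   5. ] T [0.08  0.033 0.037]
clk 13.825 pos [ 554.1 -121.1  150.5] yaw 6.21 tilt [ 2.4e-03 -1.0e-04 -1.0e+00] q [  4.   21.5 -15.6   0.  -52.7  92.2]
shift [-0.0001 -0.0002  0.0005] turn 12.21
```

>>> jog_arm([
  [0,0,0.0001,-1.5],
  [0,0,0.0002,-3],
  [0,0,0.0002,-4.5],
  [0,0,0.0002,-5],
  [0,0,0.0002,-5],
])

```text
clock: 14.45
position: [554.2, -121.1, 150.5]
ee_rot: [0.995, 0.098, 0.001, 0.0]
contact_force: [0.4, 0.2, 5.6]
gripper_width: 13.1
```

```bash
python3 st.py
```

```text
F [ 0.5 -0.   5. ] T [0.102 0.039 0.018]
clk 14.5 pos [ 554.2 -121.1  150.5] yaw 11.26 tilt [ 2.7e-03 -2.0e-04 -1.0e+00] q [  4.   21.5 -15.6   0.  -52.7  97.2]
shift [-0.0002 -0.0003  0.0005] turn 17.26
```

>>> jog_arm([
  [0,0,0.0001,-1.5],
  [0,0,0.0002,-3],
  [0,0,0.0002,-4.5],
  [0,0,0.0002,-5],
  [0,0,0.0002,-5],
])

```text
clock: 15.12
position: [554.3, -121.2, 150.5]
ee_rot: [0.99, 0.142, 0.001, 0.0]
contact_force: [-0.3, 0.3, 5.7]
gripper_width: 13.0
```

```bash
python3 st.py
```

```text
F [ 0.  -0.1  5.3] T [ 0.169  0.01  -0.003]
clk 15.175 pos [ 554.3 -121.2  150.5] yaw 16.3 tilt [ 2.9e-03 -4.0e-04 -1.0e+00] q [  4.   21.5 -15.6   0.  -52.7 102.2]
shift [-0.0002 -0.0004  0.0005] turn 22.3
```

>>> jog_arm([
  [0,-0.0001,0.0001,-1.5],
  [0,-0.0002,0.0002,-3],
  [0,-0.0003,0.0002,-4.5],
  [0,-0.0003,0.0002,-5],
  [0,-0.0003,0.0002,-5],
])

```text
clock: 15.8
position: [554.2, -121.0, 150.5]
ee_rot: [0.983, 0.185, 0.001, 0.001]
contact_force: [0.4, 1.2, 5.4]
gripper_width: 13.1
```

```bash
python3 st.py
```

```text
F [0.1 0.2 5.3] T [0.05  0.021 0.063]
clk 15.85 pos [ 554.3 -120.9  150.5] yaw 21.35 tilt [ 3.e-03 -6.e-04 -1.e+00] q [ 4.100e+00  2.150e+01 -1.570e+01  1.000e-01 -5.260e+01  1.072e+02]
shift [-0.0002 -0.0001  0.0005] turn 27.35
```

>>> jog_arm([
  [0,0,0.0001,-1.5],
  [0,0,0.0002,-3],
  [0,0,0.0002,-4.5],
  [0,0,0.0002,-5],
  [0,0,0.0002,-5],
])

```text
clock: 16.48
position: [554.2, -121.0, 150.4]
ee_rot: [0.974, 0.228, 0.001, 0.001]
contact_force: [-0.1, 1.1, 4.3]
gripper_width: 13.1
```

```bash
python3 st.py
```

```text
F [0.4 0.9 5.4] T [-0.001  0.092 -0.058]
clk 16.525 pos [ 554.2 -121.   150.4] yaw 26.38 tilt [ 3.e-03 -7.e-04 -1.e+00] q [ 4.100e+00  2.150e+01 -1.570e+01  1.000e-01 -5.260e+01  1.123e+02]
shift [-0.0001 -0.0002  0.0004] turn 32.38
```

>>> jog_arm([
  [0,0,0.0001,-1.5],
  [0,0,0.0002,-3],
  [0,0,0.0002,-4.5],
  [0,0,0.0002,-5],
  [0,0,0.0002,-5],
])

```text
clock: 17.15
position: [553.8, -121.0, 149.3]
ee_rot: [0.963, 0.27, 0.001, 0.0]
contact_force: [1.6, 0.4, -1.3]
gripper_width: 13.3
```

```bash
python3 st.py
```

```text
F [ 1.5 -0.6 -1. ] T [-0.172 -0.415  0.046]
clk 17.2 pos [ 553.9 -121.   149.4] yaw 31.37 tilt [ 1.7e-03 -5.0e-04 -1.0e+00] q [  4.1  21.6 -15.7   0.  -52.6 117.3]
shift [ 0.0002 -0.     -0.0006] turn 37.37
```

The support went away at about 37° back, so the lid is at the gap. I let it sink.

>>> jog_arm([
  [0.0001,0,0.001,0],
  [0.0001,0,0.002,0],
  [0.0001,0,0.003,0],
  [0.0001,0,0.004,0],
  [0.0001,0,0.005,0],
])

```text
clock: 17.82
position: [553.8, -121.0, 144.3]
ee_rot: [0.963, 0.27, 0.001, 0.0]
contact_force: [1.6, -0.4, -1.1]
gripper_width: 13.0
```

```bash
python3 st.py
```

```text
F [ 1.  -1.  -0.5] T [-0.275 -0.388  0.006]
clk 17.875 pos [ 553.8 -121.   144.2] yaw 31.36 tilt [ 1.4e-03 -5.0e-04 -1.0e+00] q [  4.1  21.9 -16.1   0.  -51.9 117.3]
shift [ 0.0002  0.     -0.0058] turn 37.36
```

>>> jog_arm([
  [0.0002,0,0.0005,0],
  [0.0002,0,0.001,0],
  [0.0002,0,0.0014,0],
])

```text
clock: 18.25
position: [553.9, -120.9, 143.0]
ee_rot: [0.963, 0.27, 0.001, 0.0]
contact_force: [0.4, -0.4, 1.1]
gripper_width: 13.1
```

```bash
python3 st.py
```

```text
F [ 0.2 -1.1  1.2] T [-0.239 -0.034  0.036]
clk 18.3 pos [ 553.9 -120.9  143. ] yaw 31.37 tilt [ 1.3e-03 -6.0e-04 -1.0e+00] q [ 4.100e+00  2.200e+01 -1.610e+01  1.000e-01 -5.180e+01  1.173e+02]
shift [ 0.0001  0.     -0.007 ] turn 37.37
```

Dropped 7.5 mm and lightly touching the seal. Next I turn it forwards while following it down.

>>> jog_arm([
  [0,0,0,2],
  [0,0,0.0001,4],
  [0,0,0.0002,6],
  [0,0,0.0003,8],
  [0,0,0.0004,10],
])

```text
clock: 18.92
position: [553.9, -120.9, 142.6]
ee_rot: [0.983, 0.184, 0.001, 0.0]
contact_force: [0.8, -0.2, 2.5]
gripper_width: 13.2
```

```bash
python3 st.py
```

```text
F [ 0.8 -0.6  1.5] T [-0.036 -0.048  0.005]
clk 18.975 pos [ 554.  -120.9  142.6] yaw 21.2 tilt [ 1.3e-03 -6.0e-04 -1.0e+00] q [ 4.100e+00  2.210e+01 -1.620e+01  1.000e-01 -5.170e+01  1.071e+02]
shift [ 0.      0.     -0.0074] turn 27.2
```

>>> jog_arm([
  [0,0,0.0001,2],
  [0,0,0.0002,4],
  [0,0,0.0003,6],
  [0,0,0.0004,8],
  [0,0,0.0005,10],
])

```text
clock: 19.6
position: [554.0, -120.9, 142.2]
ee_rot: [0.995, 0.096, 0.001, 0.0]
contact_force: [1.1, -0.1, 2.8]
gripper_width: 12.8
```

```bash
python3 st.py
```

```text
F [0.6 0.7 3.5] T [0.089 0.023 0.059]
clk 19.65 pos [ 554.  -120.9  142.2] yaw 11.03 tilt [ 1.4e-03 -6.0e-04 -1.0e+00] q [  4.1  22.1 -16.2   0.  -51.6  96.9]
shift [ 0.      0.     -0.0078] turn 17.03
```

>>> jog_arm([
  [0,0,0.0001,2],
  [0,0,0.0002,4],
  [0,0,0.0003,6],
  [0,0,0.0004,8],
  [0,0,0.0005,10],
])

```text
clock: 20.27
position: [554.1, -120.9, 141.8]
ee_rot: [1.0, 0.008, 0.001, 0.0]
contact_force: [-0.2, 0.2, 4.1]
gripper_width: 12.8
```

```bash
python3 st.py
```

```text
F [-0.5  0.2  2.8] T [-0.019  0.04   0.038]
clk 20.325 pos [ 554.  -120.9  141.8] yaw 0.87 tilt [ 1.7e-03 -6.0e-04 -1.0e+00] q [  4.1  22.1 -16.2   0.1 -51.6  86.8]
shift [-0.      0.     -0.0082] turn 6.87
```

>>> jog_arm([
  [0,0,0.0001,2],
  [0,0,0.0002,4],
  [0,0,0.0003,6],
  [0,0,0.0004,8],
  [0,0,0.0005,10],
])

```text
clock: 20.95
position: [554.2, -120.9, 141.4]
ee_rot: [0.997, -0.081, 0.001, 0.0]
contact_force: [-0.2, -0.7, 4.5]
gripper_width: 12.7
```

```bash
python3 st.py
```

```text
F [-0.   0.1  4.1] T [0.06  0.018 0.047]
clk 21.0 pos [ 554.2 -120.9  141.3] yaw 350.7 tilt [ 2.e-03 -6.e-04 -1.e+00] q [  4.1  22.1 -16.2   0.1 -51.5  76.6]
shift [-0.0001  0.     -0.0087] turn -3.3
```

>>> jog_arm([
  [0,0,0.0001,2],
  [0,0,0.0002,4],
  [0,0,0.0003,6],
  [0,0,0.0004,8],
  [0,0,0.0004,10],
])

```text
clock: 21.62
position: [554.2, -120.9, 141.0]
ee_rot: [0.986, -0.169, 0.001, 0.0]
contact_force: [-0.3, 0.4, 4.0]
gripper_width: 12.6
```

```bash
python3 st.py
```

```text
F [-0.1 -0.2  4.3] T [ 0.057  0.015 -0.008]
clk 21.675 pos [ 554.2 -120.9  141. ] yaw 340.54 tilt [ 2.2e-03 -7.0e-04 -1.0e+00] q [  4.1  22.2 -16.3   0.1 -51.4  66.4]
shift [-0.0002  0.0001 -0.009 ] turn -13.46
```

51° so far. From here I take smaller steps and watch for the stop.

>>> jog_arm([
  [0,0,0.0001,1.5],
  [0,0,0.0001,3],
  [0,0,0.0002,4],
  [0,0,0.0002,4],
])

```text
clock: 22.18
position: [554.2, -120.9, 140.8]
ee_rot: [0.979, -0.203, 0.001, 0.0]
contact_force: [-0.1, -0.5, 4.1]
gripper_width: 13.0
```

```bash
python3 st.py
```

```text
F [0.3 1.2 3.7] T [ 0.041  0.101 -0.052]
clk 22.225 pos [ 554.2 -120.9  140.8] yaw 336.54 tilt [ 2.1e-03 -6.0e-04 -1.0e+00] q [  4.1  22.2 -16.3   0.1 -51.4  62.4]
shift [-0.0002  0.0001 -0.0092] turn -17.46
```

>>> jog_arm([
  [0,0,0.0001,1.5],
  [0,0,0.0001,3],
  [0,0,0.0002,3],
  [0,0,0.0002,3],
])

```text
clock: 22.72
position: [554.2, -120.9, 140.6]
ee_rot: [0.973, -0.229, 0.001, 0.0]
contact_force: [0.2, -0.2, 4.5]
gripper_width: 13.1
```

```bash
python3 st.py
```

```text
F [0.5 1.1 4.2] T [ 0.052  0.083 -0.017]
clk 22.775 pos [ 554.2 -120.9  140.6] yaw 333.53 tilt [ 2.1e-03 -6.0e-04 -1.0e+00] q [  4.1  22.2 -16.3   0.1 -51.4  59.4]
shift [-0.0002  0.0001 -0.0094] turn -20.47
```

>>> jog_arm([
  [0,0,0.0001,1],
  [0,0,0.0001,2],
  [0,0,0.0001,2],
])

```text
clock: 23.15
position: [554.3, -120.8, 140.5]
ee_rot: [0.969, -0.246, 0.001, 0.0]
contact_force: [-0.5, 0.3, 3.9]
gripper_width: 12.9
```

```bash
python3 st.py
```

```text
F [-0.2  0.4  4.9] T [0.248 0.113 0.177]
clk 23.2 pos [ 554.3 -120.8  140.5] yaw 331.56 tilt [ 2.2e-03 -6.0e-04 -1.0e+00] q [  4.1  22.2 -16.3   0.1 -51.4  57.4]
shift [-0.0002  0.0002 -0.0095] turn -22.44
```

>>> jog_arm([
  [0,0,0.0001,1],
  [0,0,0.0001,1.5],
  [0,0,0.0001,1.5],
])

```text
clock: 23.58
position: [554.3, -120.8, 140.5]
ee_rot: [0.966, -0.258, 0.001, 0.0]
contact_force: [-0.2, 1.0, 3.9]
gripper_width: 12.9
```

```bash
python3 st.py
```

```text
F [0.2 1.8 4.7] T [0.252 0.243 0.813]
clk 23.625 pos [ 554.3 -120.8  140.5] yaw 330.11 tilt [ 2.2e-03 -9.0e-04 -1.0e+00] q [  4.1  22.2 -16.3   0.1 -51.4  56. ]
shift [-0.0002  0.0002 -0.0095] turn -23.89
```

I should not have sent that last step before reading the torque. The step before it had already felt the stop at 0.18 N m, and this one reached 0.81 N m. I ease back at once.

>>> jog_arm([
  [0,0,0,-1.4],
  [0,0,0,-1.4],
])

```text
clock: 23.88
position: [554.3, -120.8, 140.5]
ee_rot: [0.969, -0.247, 0.001, -0.0]
contact_force: [-0.4, 0.9, 5.4]
gripper_width: 12.6
```

```bash
python3 st.py
```

```text
F [0.  0.2 4.3] T [0.258 0.147 0.229]
clk 23.925 pos [ 554.3 -120.8  140.5] yaw 331.46 tilt [ 2.2e-03 -6.0e-04 -1.0e+00] q [  4.1  22.2 -16.3   0.1 -51.4  57.3]
shift [-0.0002  0.0002 -0.0095] turn -22.54
```

The stop is still felt at 0.23 N m, with the height at 140.5 as expected for home. I let go and rise.

>>> jog_arm([
  [0,0,0,0],
  [0,0,0,0],
  [0,0,0,0],
  [0,0,0,0],
  [0,0,0,0],
], hand=0)

```text
clock: 24.55
position: [554.2, -120.8, 140.4]
ee_rot: [0.969, -0.247, 0.001, 0.0]
contact_force: [0.1, -0.4, 0.1]
gripper_width: 42.9
```

>>> jog_arm([
  [0,0,-0.01,0],
  [0,0,-0.03,0],
  [0,0,-0.06,0],
  [0,0,-0.09,0],
  [0,0,-0.12,0],
  [-0.03,0,-0.12,0],
  [-0.06,0,-0.12,0],
  [-0.06,0,-0.12,0],
  [-0.06,0,-0.12,0],
])

```text
clock: 25.68
position: [501.8, -92.1, 261.1]
ee_rot: [0.969, -0.246, 0.002, -0.0]
contact_force: [0.3, -0.2, -0.2]
gripper_width: 42.9
```

```bash
python3 - <<'E'
from h import *
s=read_state()
W=get_image('wrist');np.savez('w6.npz',position=s['position'],ee_rot=s['ee_rot'])
cv2.imwrite('pics/w6.png',W[:,:,::-1])
a=get_image('side')[120:300,220:420,::-1];b=get_image('scene')[120:300,200:400,::-1]
cv2.imwrite('pics/end.png',cv2.resize(np.hstack([a,b]),None,fx=2,fy=2,interpolation=cv2.INTER_CUBIC))
E
```

```text
(no output)
```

View pics/w6.png

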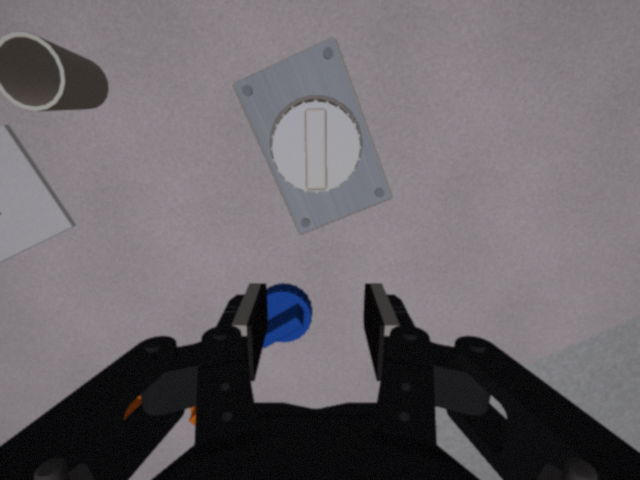

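View pics/end.png

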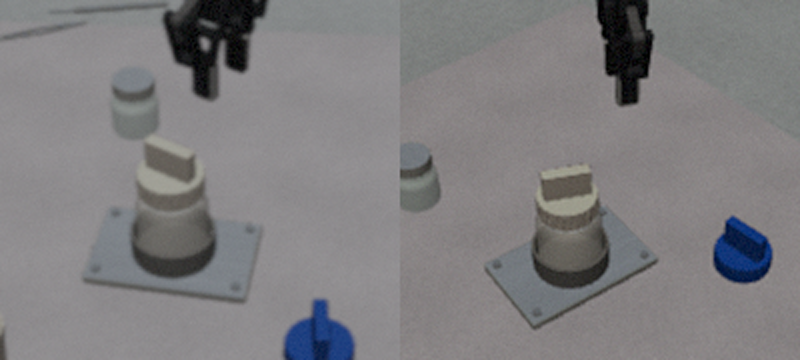

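The lid sits level on the jar, with its bar at (316,110–189), still in the let-go direction, and the gripper is clear. I check the height and hand in.

```bash
python3 - <<'E'
from h import *
st=dict(np.load('w6.npz'))
P=np.array([plane('wrist',u,v,150,st) for u,v in[(306,110),(326,110),(327,189),(306,189)]]);print(P.mean(0),np.linalg.norm(P[0]-P[3]))
d=(P[0]+P[1]-P[2]-P[3]);print(np.degrees(np.arctan2(d[1],d[0])))
# bar-top centre triangulated from side (crop px/2) and scene
print(tri([ray('side',220+169/2,120+158/2-6),ray('scene',200+166/2,120+172/2),ray('wrist',316,149.5,st)]))
s=read_state();print(s['clock'],s['contact_force']); print(job_done())
E
```

```text
[ 553.26418018 -120.39721312  150.        ] 50.33098237143586
-28.05525411004798
(array([ 554.3053844 , -120.07847667,  147.93345704]), [np.float64(1.4162518434745484), np.float64(1.6808970626379105), np.float64(0.617545458201758)])
25.825 [ 0.04218404 -0.26878988  0.56657601]
the job is handed in; nothing more can be done
None
```

The lid is on the jar and fully home against its stop, and I have handed the job in, but I overran the torque limit once at the stop.

**What I did:**
- I set the white lid on the threads with its bar in line with the base, pressing with about 5 N.
- I turned it back about 37°, where it dropped about 7.5 mm into the thread.
- I turned it forward about 60° to the stop, let go and moved the gripper clear. The clock read 25.8 s at hand-in.

**What failed:** I sent the last forward step without first reading the result of the one before. That earlier step had already felt the stop at about 0.18 N m. The extra 1.5° raised the wrist torque to about 0.81 N m, above the 0.4 N m given as harmful to the thread. I eased back at once. The stop was still felt at 0.23 N m and the height had not changed, so I saw no sign of slipping, but I can't rule out that the thread was spoiled.

**Last checks:**
- **Height:** at release the TCP stood at 140.5 mm, which puts the lid's origin at about 93 mm, the home height.
- **Position after release:** the wrist view put the bar at (553, -120) mm, about 1 mm from the jar's axis. The three-camera estimate of the bar's top was 148 mm against the expected 150 mm, within calibration error.
- **Bar direction:** it read -28.1° after release, against -28.5° when I let go.
- **Surroundings:** the gripper was clear with almost no force on it. The other things in the final pictures looked undisturbed, but I did not measure their positions again.

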